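# Hold the pen box open at the study desk

### The arm

A 6-joint arm with a two-finger parallel gripper is mounted at the origin on the work surface. World frame = base frame: x ahead of the robot, y to its left, z up, the work surface at z = 0. Lengths are in mm, angles in degrees, forces in N, time in s.
With the tool pointing down it reaches from about 350 to 775 mm from the base axis. Payload 7.3 kg.
Tool frame: the origin (TCP) lies between the finger pads; the fingertips stand 19 mm ahead of it and the grasp point (between the pads) is the TCP (arm.finger_overhang is the z of the fingertips in the tool frame, in mm); z points along the fingers, y is the direction in which the jaws open and shut (so a half turn about z gives the same grasp; the last joint's range is limited). The gripper opens to 92 mm and grips with 3 to 60 N. Pads are 19 mm wide; open, the fingers measure 130 mm over their backs; the gripper's body (75 mm by 190 mm) begins 47 mm behind the grasp point.
Start: joints at [-83.365, 19.595, 87.324, -0, 73.075, -8.365], TCP at [135.902, -507.123, 245.741] pointing down, gripper open.
Joint ranges: [-145.02, 145.02], [-44.19, 115.74], [2.07, 154.8], [-57.11, 237.11], [16.16, 152.29], [-177.93, 177.93]. Speed limits (degrees/s): [147.25, 147.25, 180, 180, 180, 180].

### API

Orientations are given as a 3x3 rotation matrix whose columns are the frame's x, y, z axes.
In Python, from bench import arm, move_gripper, solver, sensors, optics, ticket gives the robot as it stands. Calls block until the motion is done:
- arm.move_to(position, orientation): joint-space move of the TCP to a pose.
- arm.line_to(position, rot=None, vel=150): straight line of the TCP; rot=None keeps the orientation; vel is the mean speed in mm/s.
- arm.set_joints(angles): joint-space move.
- move_gripper(opening): opening from 0.0 (shut) to 1.0 (fully open); the grip force is fixed at half the most; returns when the fingers have stopped.
- arm.wait(seconds).
- solver.solve_ik(position, orientation): joint angles nearest the present ones, or None.
- sensors.get_state(): the state.
- optics.capture(name): name is "side" or "top"; returns a dict with "img" (420x560x3 uint8, red, green, blue), "range_z" (420x560 float32, mm along the optical axis (not along the pixel's ray), 0 where there is no reading), "fx", "fy", "cx", "cy" (pixels), "k1" (the pictures are not rectified: a ray, as slopes to the right and down, at radius r is drawn at 1 + k1 r^2 times it, then the intrinsics apply), "R" (3x3) and "t" (3): a world point X has camera coordinates R X + t. Camera axes: x right, y down, z forward; pixel columns grow to the right and rows downward; lengths in mm; the calibration is good to about 2 mm. A picture is of the moment at which its call begins.
A pose or a line that the arm cannot do raises arm.MotionError and nothing moves.
- ticket.job_done(): hands the job in, once; it reports no verdict.
The state is a dict: "time_s": time; "joint_pos": joint angles; "dq": joint speeds; "joint_efforts": joint torques, N m; "tool_pos": TCP position; "orientation": TCP orientation; "contact_force": force on the tool from outside, world axes, zero at the start; "ft_torque": the same for the moment, N m; "opening": opening from 0.0 (shut) to 1.0 (fully open).
Only numpy, scipy, OpenCV 4.12 (cv2) and the standard library are available. Lean on these libraries where they do the work, as an engineer would, in place of code of your own. Each camera call takes 0.05 s, during which the arm holds its last target. There are 200 camera calls.

### The job

I need both hands in the storage box on the desk: first pull the marker out of the socket on the box's lid and leave it standing in the pen cup, so it cannot fall out when the lid tips. Then lift the lid to about 50 degrees open (it falls shut by itself) and finish while still holding it there, steady, with the gripper. Leave the bottle, the mouse and the tape roll where they are and keep the pen cup standing.

Things in the scene. Friction and masses are not known exactly. Their poses are not given: they have to be found in the camera images.
- box: Clear plastic storage box fixed to the desk, 160 (its x) x 220 (its y) x 80 mm high, open on top under a white lid. Origin: centre of its underside on the desk. Its -x side is the front and faces the robot, turned by up to about 0.3 rad; the lid's hinge runs along its +x (far) top edge, parallel to its y. The lid is a part of this body.
- lid (a joint): Opening angle of the lid in rad: 0 shut and level, growing as the front edge rises; 50 degrees is 0.873; stop at 1.4. No spring or catch: the lid (about 0.15 to 0.3 kg, plate 165 x 224 x 6 mm, top face 86 mm above the desk when shut) falls shut from any angle when let go.
- lid_grip (a point): Centre of the lid's grey T-shaped pull: a round bar 16 mm thick, 30 mm long, parallel to the hinge (box y), 36 mm in front of the lid's front edge on a neck 14 mm wide, 6 thick. Pinch it from above across its flat ends (30 mm apart); it can pivot in the grip. It moves on a circle of radius 201 mm about lid_hinge: 201*sin(angle) above it, 201*cos(angle) in front (box -x).
- lid_hinge (a point): Middle of the hinge axis, on the box's far top edge, 83 mm above the desk; its y axis lies along the hinge, its x axis points away from the front of the box.
- socket_mouth (a point): Centre of the mouth of the grey upright round pen socket moulded on the lid, inner diameter 20 mm, outer 28 mm, depth 40 mm, mouth 128 mm above the desk when the lid is shut, 55 mm in front of the hinge and 45 mm to the +y side of the lid's middle. Its z axis points out of the mouth.
- marker: Marker pen, a straight round stick 140 mm long, 16 mm thick (black cap 17 mm, the upper 50 mm), about 0.03 kg, standing loosely in the socket with its lower 40 mm inside, so the top is about 228 mm above the desk. Origin: centre of its lower end; z axis along the pen towards the cap.
- marker_mid (a point): Middle of the marker pen, 70 mm from either end.
- cup: White round ceramic pen cup, empty, 84 mm outside diameter, 76 mm inside, 90 mm high, inner floor 5 mm above the desk, 0.3 kg, loose. Origin: centre of its underside; z up. It stands left or right of the box; the bottle stands on the other side.
- bottle: Bystander: plain white bottle, 54 mm diameter, 140 mm tall, loose. Origin: centre of its underside.
- mouse: Bystander: black computer mouse, about 90 x 60 x 34 mm, loose. Origin: on the desk under its rounded rear part.
- tape: Bystander: bare tape roll lying flat, 66 mm outer diameter, 20 mm high, loose. Origin: centre of its underside.

How it is judged (in metres and radians):
On the way, in this order (a step that is already met when the one before it is completed fails the run):
1. the marker is drawn right out of the socket with the lid still down (height (world z) of marker above 0.13 m and contact force between the fingers and marker above 0.3 N and value of joint lid below 0.12 rad), for 0.1 s.
2. the marker stands in the upright pen cup, let go, with the lid still down (horizontal distance between marker_mid and cup below 0.04 m and z of marker_mid in the frame of cup between 0.02 and 0.09 m and angle between cup's own z axis and vertical below 0.15 rad and height (world z) of cup below 0.01 m and contact force between the fingers and marker below 0.05 N and linear speed of marker below 0.05 m/s and value of joint lid below 0.12 rad), for 0.2 s.
At the end, for the whole second after the job is handed in: Lid at rest 50 +-9 degrees open (0.716 to 1.03 rad, under 0.05 rad/s), carried by the fingers alone (over 0.3 N). Marker in the upright cup (middle within 40 mm of its axis, 20 to 90 mm above its underside; cup on the desk, tilt under 0.15 rad), not touched by the fingers (value of joint lid between 0.716 and 1.03 rad and velocity of joint lid between -0.05 and 0.05 rad/s and contact force between the fingers and box above 0.3 N and contact force between each of box, the fingers and marker below 0.05 N and contact force between box and cup below 0.05 N and contact force between box and bottle below 0.05 N and contact force between box and mouse below 0.05 N and contact force between box and tape below 0.05 N and horizontal distance between marker_mid and cup below 0.04 m and z of marker_mid in the frame of cup between 0.02 and 0.09 m and angle between cup's own z axis and vertical below 0.15 rad and height (world z) of cup below 0.01 m); the arm keeps its last pose, push and grip.
It fails at once if the lid is tipped beyond 0.3 rad with the marker still in its socket (value of joint lid above 0.3 rad and distance between marker and socket_mouth below 0.05 m).
It fails at once if the pen cup is tipped over (angle between cup's own z axis and vertical above 0.7 rad).
It fails at once if the plain bottle is moved more than 30 mm (distance of bottle from where it was at the start of the episode above 0.03 m).
It fails at once if the computer mouse is moved more than 30 mm (distance of mouse from where it was at the start of the episode above 0.03 m).
It fails at once if the tape roll is moved more than 30 mm (distance of tape from where it was at the start of the episode above 0.03 m).
It also fails if it takes over 54 s, if anything falls off the work surface, if the arm or the gripper's body presses on something with over 40 N, if the wrist force passes 120 N, or if a joint passes its speed limit or range.

## Working session

There is one attempt and no reset: what is moved stays moved. The work goes in short steps, each a Python script; the robot and the scene stay as the last script left them, time stands still between calls to the robot, and variables do not carry over. Pictures are saved under pics/ and viewed, about 8 in all and at most 12, crops included, and the job is handed in when it is done.

```bash
mkdir -p pics; cat > h.py <<'E'
import numpy as np, cv2
from bench import arm, move_gripper, solver, sensors, optics, ticket
def world(c, us, vs, zs=None):
    """pixels -> world points by depth (zs None) """
    d=((np.c_[us,vs].astype(float)-[c["cx"],c["cy"]])/[c["fx"],c["fy"]])
    rd=np.linalg.norm(d,axis=1); r=rd.copy()
    for _ in range(20): r=rd/(1+c["k1"]*r*r)
    s=d*(r/np.maximum(rd,1e-9))[:,None]
    return np.c_[s,np.ones(len(s))]
def pts(c):
    H,W=c["range_z"].shape; v,u=np.mgrid[:H,:W]
    ray=world(c,u.ravel(),v.ravel()); z=c["range_z"].ravel()[:,None]
    P=(ray*z-np.ravel(c["t"]))@np.array(c["R"]); P[z[:,0]<=0]=np.nan
    return P.reshape(H,W,3)
def onplane(c,u,v,h):
    R=np.array(c["R"]); d=world(c,np.atleast_1d(u),np.atleast_1d(v))@R; o=-R.T@np.ravel(c["t"])
    return o+d*((h-o[2])/d[:,2])[:,None]
def save(c,n): cv2.imwrite(f"pics/{n}.png",cv2.cvtColor(c["img"],cv2.COLOR_RGB2BGR))
E
python3 - <<'E'
from h import *
for n in("top","side"):
    c=optics.capture(n); save(c,n+"0"); np.save(n+"0.npy",c,allow_pickle=True)
    print(n,-np.array(c["R"]).T@np.ravel(c["t"]),c["fx"],c["k1"],np.array(c["R"])[2])
s=sensors.get_state();print(s["time_s"],s["opening"],np.round(s["orientation"],3).tolist())
E
```

```text
top [ 438.77647387   10.16127448 1026.53461263] 395.4534068054878 -0.029182432114409167 [ 0.16405225 -0.0299309  -0.98599746]
side [ 363.13885113  841.04096976 1200.46933386] 542.5748580639566 -0.0475616252781327 [ 0.15699385 -0.6180607  -0.77029468]
0.1 0.9972322287734605 [[0.966, 0.259, -0.0], [0.259, -0.966, 0.001], [0.0, -0.001, -1.0]]
```

View pics/top0.png

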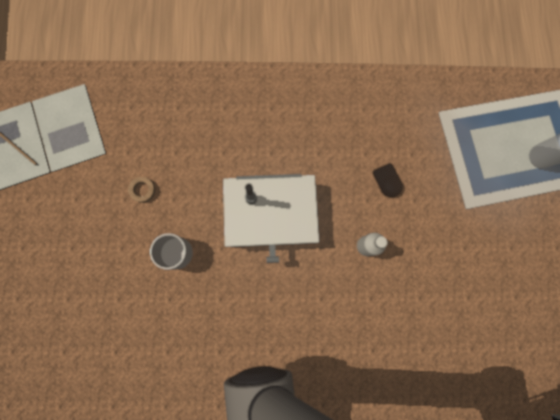

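View pics/side0.png

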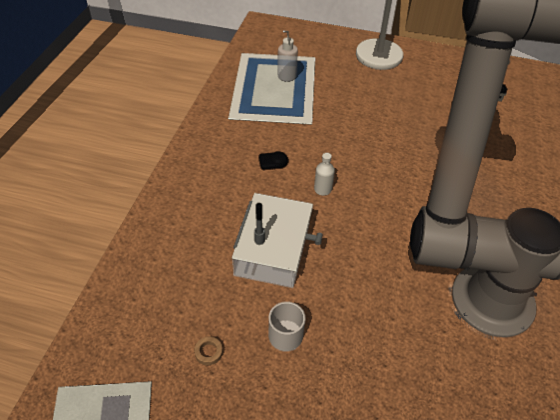

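The top view shows the lid at about (223–319, 176–247), the marker cap at (249,187), the T-pull at (272,258), the cup at (170,252), the bottle at (373,245), the mouse at (388,180) and the tape roll at (143,190). The side view agrees: marker (259,220), pull (316,240), cup (287,327). Next I'll measure these in the world frame.

```bash
cat > m.py <<'E'
from h import *
T=np.load("top0.npy",allow_pickle=True).item(); S=np.load("side0.npy",allow_pickle=True).item()
for nm,c,roi in(("top",T,(210,165,335,255)),("side",S,(225,185,325,290))):
    P=pts(c); x0,y0,x1,y1=roi; im=c["img"]; hsv=cv2.cvtColor(im,cv2.COLOR_RGB2HSV)
    m=np.zeros(im.shape[:2],np.uint8); m[y0:y1,x0:x1]=1
    lid=(m>0)&(abs(P[...,2]-86)<6)&(hsv[...,2]>110)&(hsv[...,1]<60)
    ys,xs=np.nonzero(lid); print(nm,"lid z",np.median(P[lid][:,2]),len(xs))
    W=onplane(c,xs,ys,86)[:,:2].astype(np.float32); r=cv2.minAreaRect(W); print(" rect",r); print(cv2.boxPoints(r).round(1).tolist())
    mk=(m>0)&(P[...,2]>140)&(P[...,2]<260); q=P[mk]; print(" marker",len(q),q[:,2].max(),q[:,:2].mean(0), q[q[:,2]>200][:,:2].mean(0))
    # pull
    gr=(abs(P[...,2]-88)<14); 
    if nm=="top":
        g=gr.copy(); g[:250]=0; g[265:]=0; g[:,:255]=0; g[:,290:]=0
        q=P[g]; print(" pull",len(q),q.mean(0),q.max(0),q.min(0))
    b=(P[...,2]>80)&(P[...,2]<96); u0,v0=((170,252) if nm=="top" else (287,318))
    w=np.zeros_like(b); w[v0-30:v0+30,u0-28:u0+28]=1; q=P[b&w][:,:2].astype(np.float32)
    print(" cup",len(q),cv2.minEnclosingCircle(q), np.nanmax(P[w][:,2]))
    for t,(u,v),h in((("bottle"),(373,245) if nm=="top" else (325,178),60),("mouse",(388,180) if nm=="top" else (273,160),15),("tape",(143,190) if nm=="top" else (209,350),10)):
        k=P[v-18:v+18,u-22:u+22].reshape(-1,3); k=k[k[:,2]>h]; print(" ",t,len(k),k.mean(0).round(),k.min(0).round(),k.max(0).round())
E
python3 m.py
```

```text
top lid z 85.77903101757241 6100
 rect ((578.2208251953125, 2.563323974609375), (192.43948364257812, 221.15115356445312), 2.580836057662964)
[[477.1000061035156, 108.69999694824219], [487.1000061035156, -112.19999694824219], [679.2999877929688, -103.5999984741211], [669.4000244140625, 117.4000015258789]]
 marker 105 230.2579958125987 [611.65712478  47.37947156] [613.17706851  47.50945128]
 pull 124 [475.10419167  -3.21845021  87.85153209] [491.81595164  10.29902363  93.88900928] [463.55535115 -18.05820805  81.44005957]
 cup 258 ((489.94525146484375, 243.45309448242188), 42.332252502441406) 93.33729934428733
  bottle 448 [ 506. -239.  104.] [ 482. -272.   60.] [ 535. -220.  143.]
  mouse 649 [ 679. -308.   25.] [ 636. -347.   15.] [ 727. -269.   37.]
  tape 347 [652. 336.  19.] [621. 304.  10.] [685. 371.  25.]
side lid z 85.21315202790316 3769
 rect ((589.788330078125, 8.530342102050781), (169.74444580078125, 226.9566192626953), 2.4761297702789307)
[[500.1000061035156, 118.19999694824219], [509.8999938964844, -108.5], [679.5, -101.19999694824219], [669.7000122070312, 125.5999984741211]]
 marker 178 231.30599125912232 [613.30191334  56.65462726] [613.64970703  55.46330177]
 cup 282 ((489.6298828125, 247.2185821533203), 43.809654235839844) 97.86515303194174
  bottle 332 [ 506. -231.   92.] [ 481. -259.   60.] [ 535. -216.  136.]
  mouse 362 [ 679. -302.   24.] [ 636. -338.   15.] [ 726. -262.   38.]
  tape 437 [651. 341.  19.] [618. 307.  10.] [684. 373.  28.]
```

Both views agree:
- **Box:** yaw about 2.6°, hinge about (674.5, 8).
- **Pull:** about (474, −2).
- **Marker:** about (617, 51). The hinge geometry predicts (617.5, 50.5).
- **Cup:** about (490, 245), rim diameter 85 and height 90, both as given.

I'll pull the marker now.

```bash
cat >> h.py <<'E'
a=np.radians(2.6); ex=np.array([np.cos(a),np.sin(a),0]); ey=np.array([-np.sin(a),np.cos(a),0])
Y=-ey; Z=np.array([0,0,-1.]); Rd=np.c_[np.cross(Y,Z),Y,Z]
hinge=np.array([674.5,8,83.])
def st(m):
    s=sensors.get_state(); print(m,round(s["time_s"],2),np.round(s["tool_pos"],1),"F",np.round(s["contact_force"],1),"op",round(s["opening"],3))
E
python3 - <<'E'
from h import *
print(solver.solve_ik([617,51,320],Rd))
arm.move_to([617,51,320],Rd); st("above")
arm.line_to([617,51,201],vel=150); st("down")
move_gripper(0.0); st("grip")
arm.line_to([617,51,320],vel=100); st("up"); arm.wait(0.2)
c=optics.capture("side"); save(c,"s1")
cv2.imwrite("pics/s1c.png",cv2.resize(cv2.cvtColor(c["img"][100:400,180:400],cv2.COLOR_RGB2BGR),None,fx=2,fy=2))
E
```

```text
[-2.36339037e+00  2.77219440e+01  6.30961396e+01 -2.54444375e-14
  8.91819164e+01  8.50366096e+01]
above 2.72 [617.   50.  319.9] F [-0.4 -0.5 -0.5] op 0.998
down 3.66 [617.6  50.9 202.1] F [ 1.  -0.1 -0.3] op 1.003
grip 4.82 [617.   50.7 201. ] F [-0.  -1.7 -0.6] op 0.179
up 6.16 [616.8  51.  319.2] F [0.2 0.4 0.4] op 0.178
```

View pics/s1c.png

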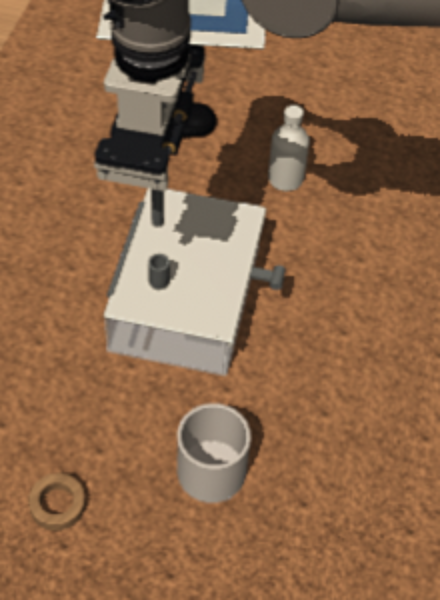

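The marker is out and held upright (crop 157,205). The socket at (158,270) is empty and the lid is shut. Next I'll put the marker in the cup.

```bash
python3 - <<'E'
from h import *
arm.line_to([490,245,300],vel=150); st("over cup")
arm.line_to([490,245,160],vel=120); st("mid")
arm.line_to([490,245,121],vel=50); st("low")
move_gripper(0.5); arm.wait(0.2); st("open")
arm.line_to([490,245,290],vel=120); arm.wait(0.4); st("up")
c=optics.capture("side")
cv2.imwrite("pics/s2c.png",cv2.resize(cv2.cvtColor(c["img"][180:400,180:400],cv2.COLOR_RGB2BGR),None,fx=2,fy=2))
E
```

```text
over cup 8.11 [490.4 244.4 299.9] F [ 0.3  0.9 -0.3] op 0.178
mid 9.43 [490.4 245.1 160.7] F [-0.1  0.  -0.3] op 0.177
low 10.36 [490.2 245.1 121.2] F [0.6 0.3 0.5] op 0.178
open 11.24 [490. 245. 121.] F [-0.   0.4  0.1] op 0.501
up 13.2 [490.  245.  289.9] F [ 0.2 -0.1 -0.5] op 0.499
```

View pics/s2c.png

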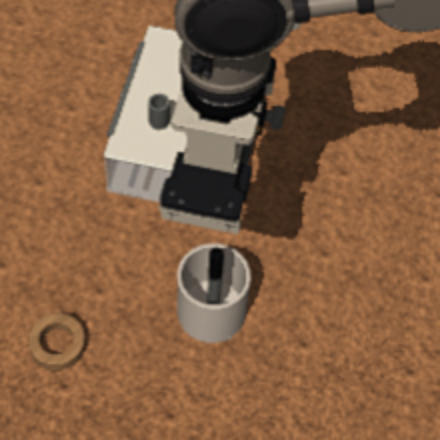

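The marker stands in the upright cup (crop 215,270), let go. Next I'll pinch the lid's pull.

```bash
python3 - <<'E'
from h import *
g=hinge-201*ex; print(g)
move_gripper(0.75)
arm.line_to([g[0],g[1],250],vel=150); arm.line_to([g[0],g[1],85],vel=120); st("down")
move_gripper(0.0); arm.wait(0.2); st("grip")
c=optics.capture("side")
cv2.imwrite("pics/s3c.png",cv2.resize(cv2.cvtColor(c["img"][150:400,180:400],cv2.COLOR_RGB2BGR),None,fx=2,fy=2))
E
```

```text
[473.70691547  -1.11796061  83.        ]
down 17.2 [474.1  -1.2  85.5] F [0.7 0.3 0.8] op 0.75
grip 18.1 [473.8  -2.3  85. ] F [-0.6 -5.6 -0.9] op 0.322
```

View pics/s3c.png

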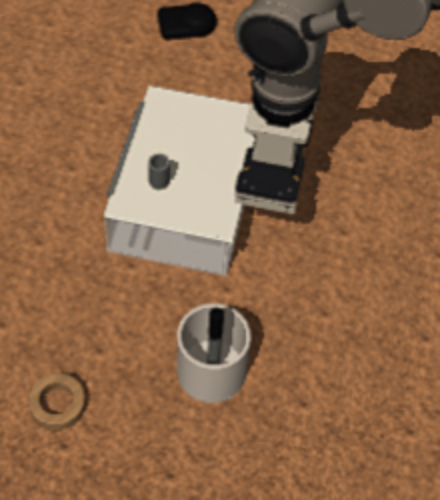

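The opening of 0.322 is 29.6 mm, which matches the 30 mm bar, so the pull is in the grip. It pulls about 2 mm to −y, so I'll shift the arc by that much and lift the lid along it.

```bash
python3 - <<'E'
from h import *
off=np.array([0,-2.,2.])
for d in range(5,51,5):
    t=np.radians(d); p=hinge+201*(-np.cos(t)*ex+np.sin(t)*np.array([0,0,1]))+off
    arm.line_to(p,vel=60)
    if d in(5,15,30,50): st(d)
    if np.linalg.norm(sensors.get_state()["contact_force"])>25: st("STOP"); break
arm.wait(1.0); st("hold")
for n in("side","top"):
    c=optics.capture(n); np.save(n+"4.npy",c,allow_pickle=True); save(c,n+"4")
    if n=="side": cv2.imwrite("pics/s4c.png",cv2.resize(cv2.cvtColor(c["img"][100:400,180:400],cv2.COLOR_RGB2BGR),None,fx=2,fy=2))
    # lid plane fit: white points above 90mm inside lid footprint
    P=pts(c); hsv=cv2.cvtColor(c["img"],cv2.COLOR_RGB2HSV); q=P-hinge; X=q@ex; Yb=q@ey
    k=(P[...,2]>100)&(P[...,2]<215)&(X<0)&(X>-115)&(abs(Yb)<105)&(hsv[...,1]<70)&(hsv[...,2]>60)&~((Yb>20)&(Yb<75))
    if k.sum()>50:
        A=np.c_[-X[k],np.ones(k.sum())]; z=q[...,2][k]; s=np.linalg.lstsq(A,z,rcond=None)[0]
        r=abs(z-A@s)<8; s=np.linalg.lstsq(A[r],z[r],rcond=None)[0]; print(n,k.sum(),r.sum(),"lid deg",np.degrees(np.arctan(s[0])),s)
    P2=P.copy(); w=(np.hypot(P[...,0]-490,P[...,1]-245)<60)&(P[...,2]>100); 
    if w.sum(): print("marker above rim",w.sum(),P[w].mean(0),P[w].max(0)[2])
E
```

```text
5 18.59 [474.6  -2.5 102.9] F [ 1.7  4.4 -2. ] op 0.324
15 19.48 [480.5  -2.2 137. ] F [ 2.   4.7 -1.5] op 0.321
30 20.8 [500.7  -1.3 185.7] F [ 0.6  4.7 -3.1] op 0.326
50 22.57 [545.9   0.7 239.5] F [ 0.6  4.8 -4.6] op 0.323
hold 23.57 [545.8   0.7 239.4] F [ 1.9  5.1 -4.1] op 0.323
side 859 842 lid deg 49.718689070659615 [1.17993955 1.32212952]
marker above rim 108 [486.520291   252.66931699 130.13258432] 149.16865458974257
marker above rim 80 [487.5470663  242.68394139 135.0896386 ] 147.91828594860007
```

View pics/s4c.png

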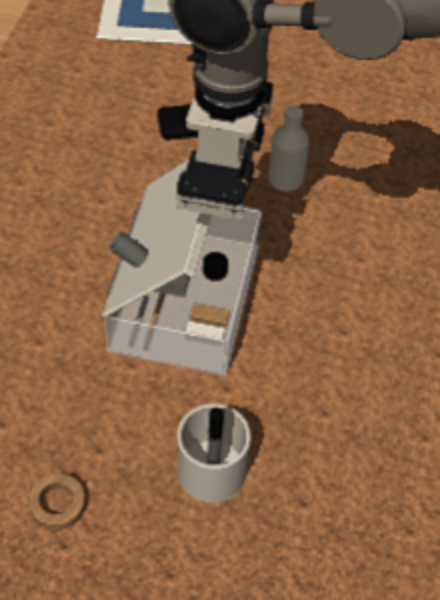

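The picture shows the lid held open by the gripper, with the plane fit giving 49.7°. The marker is still standing in the upright cup (215,435). The bottle and the tape roll look undisturbed. I'm handing it in.

```bash
python3 - <<'E'
from h import *
st("before"); ticket.job_done()
E
```

```text
before 23.67 [545.8   0.7 239.4] F [ 0.6  5.2 -4. ] op 0.325
the job is handed in; nothing more can be done
```

I drew the marker out of the socket, stood it in the pen cup and let go. Then I pinched the lid's pull, lifted the lid to about 50°, and handed the job in at 23.7 s while still holding it.

What the last checks showed:
- **Lid angle:** 49.7° from a plane fit in the side view only; the top view gave no fit. The arm had held still for a second, and the lid's speed was not measured.
- **Grip:** steady, with an opening of 0.323–0.325 (about 30 mm, the width of the pull's bar). The lid's weight reads about 4 N on the wrist, with a harmless sideways force of about 5 N from a centring error of 1–2 mm.
- **Marker and cup:** the cup is upright and the marker is in it, with its top about 148 mm above the desk.
- **Bystanders:** the bottle and the tape roll look unmoved in the picture. The mouse is partly hidden behind the arm there, and I did not re-measure any of the three, but the arm never went near them.

The two cameras disagreed by 4–5 mm in y (top against side view). I used values between the two, and both grasps worked.

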